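# Lay the sloping book rest flat

## Robot

A 6-joint arm with a two-finger parallel gripper is mounted at the origin on the work surface. World frame = base frame: x ahead of the robot, y to its left, z up, the work surface at z = 0. Lengths are in mm, angles in rad, forces in N, time in s.
With the tool pointing down it reaches from about 275 to 1000 mm from the base axis. Payload 8.4 kg.
Tool frame: the origin (TCP) lies midway between the tips of the shut fingers; the grasp point (between the pads) lies 19 mm behind it; z points along the fingers, y is the direction in which the jaws open and shut (so a half turn about z gives the same grasp; the last joint's range is limited). The gripper opens to 85 mm and grips with 20 to 120 N. Pads are 22 mm wide; open, the fingers measure 114 mm over their backs; the gripper's body (76 mm by 85 mm) begins 54 mm behind the grasp point. The pads swing forward as they close: fully open they stand 13 mm farther back than shut.
Start: joints at [-1.225, 0.353, 1.633, -0, 1.155, -0.002], TCP at [213.018, -587.581, 231.281] pointing down, gripper open.
Joint ranges: [-2.63, 2.63], [-0.92, 2.1], [0.06, 2.66], [-1.3, 4.44], [0, 2.69], [-3.02, 3.02]. Speed limits (rad/s): [2.22, 2.22, 2.79, 3.14, 3.14, 3.14].

## Interface

Orientations are given as [roll, pitch, yaw] about the fixed x, y, z axes, in that order (R = Rz(yaw) Ry(pitch) Rx(roll)).
In Python, from rig import r gives the robot as it stands. The module is installed in compiled form; this text tells all that it offers.
- The arm moves only by the tool drive_tool, never from a script. Its argument "moves" is a list of rows, each a list of 3 entries, a list of its own where there are three numbers: the closure, from 0 (fully open) to 1 (shut), then the shift along the tool's x, y, z in cm, then the turn about the tool's z in degrees. In form: [[claw, [dx, dy, dz], roll], ...]. A call has 1 to 12 rows; each row is the pose to reach, as a shift and turn from the pose measured when the call began, along the tool's axes at that moment; what a row does not reach only later rows make up. A row lasts 1/8 s, in which the tool goes at most 62.5 mm and 10.7 degrees, less where a joint would pass 70% of its speed; a pose out of reach is approached as far as the arm can. A call with a gripper value outside its range is refused whole. The fingers move at their own pace and stop on an object; "grip_force" is the grip in N (left out, the last holds). Time passes only in rows, so rows that repeat a pose let the fingers close. It gives the time, the measured TCP pose, the force and the opening at its end, in the units of the state.
- r.sense(): the state, without advancing time (a new reading comes with each control period).
- r.grab_frame(name): name is "scene" or "top" or "wrist"; returns a dict with "color" (400x640x3 uint8, red, green, blue), "fx", "fy", "cx", "cy" (pixels), "D" ([k1, k2, p1, p2, k3] as OpenCV has them; the pictures are not rectified), "pose" (4x4, takes a point from camera to world coordinates); the wrist camera has in their place "hand_eye" (4x4, takes a point from camera to tool coordinates, whose origin is the TCP and whose axes are the flange's). Camera axes: x right, y up, looking along -z (the intrinsics and any distortion apply to the point x, -y, -z); pixel columns grow to the right and rows downward; lengths in mm; the calibration is good to about 2 mm. A picture is of the moment at which its call begins: read the wrist's pose just before it. There is no depth.
- r.sign_off(): hands the job in, once; it reports no verdict.
Trained networks look in the newest picture that a camera, given by its name, has taken for a name from the list of things; names that differ only in an ending like _2 or _b are one class to them, and where a whole thing is asked for, a point or a joint stands for the part that bears it (a point fixed in the world has none). Each returns a list of dicts, best first, with "score" (0 to 1); they miss things now and then, are a little off and sometimes report something else, mostly with a low value. They report only what shows in the picture. A call takes as long as a camera call.
- r.outline_of(thing, camera): "mask" (400x640 bool, what is visible of it) and "at" ([column, row] in pixels, amid what is visible of it).
- r.spot_point(thing, camera): "at" ([column, row] in pixels: a listed point, or the origin of a listed thing).
The state is a dict: "clock": time; "qpos": joint angles; "qvel": joint speeds; "joint_efforts": joint torques, N m; "eef_pos": TCP position; "tcp_rot": TCP orientation; "contact_force": force on the tool from outside, world axes, zero at the start; "wrist_torque": the same for the moment, N m; "opening": opening from 0.0 (shut) to 1.0 (fully open).
Only numpy, scipy, OpenCV 4.12 (cv2) and the standard library are available. Lean on these libraries where they do the work, as an engineer would, in place of code of your own. Each camera call takes 0.05 s, during which the arm holds its last target.

## Task

The sloping book rest on the binder's bench stands raised, held up by its spring pawl in the toothed quadrant on its right side. With a fingertip press the pawl's thumb pad all the way down so that the pawl comes free, keep it pressed and push the board down past the teeth until it lies flat on its base, then take your hand away. Do not lean on the board to force it against the teeth, do not raise the board, and do not disturb, lift or pick up any of the other things on the bench.

Things in the scene. Friction and masses are not known exactly. Their poses are not given: they have to be found in the camera images.
- book_rest: Fixed base of the sloping book rest: beech board 335 x 304 mm, top 30 mm above the bench, with a shallow tray in front of the hinge. Origin on the bench straight below the middle of the hinge; x level from the hinge towards the board's free edge, y left along the hinge, z up. An upright dark steel quadrant with nine ratchet teeth stands at y = -160 mm, a smooth slotted friction-stay arc at y = +160 mm.
- hinge (a point): Middle of the board's hinge axis, 52 mm above the bench; the axis runs along y of book_rest. The toothed quadrant is an arc of 157 mm outer radius about this axis, its teeth 14 mm apart on the outer edge, its top 195 mm above the bench.
- board (a joint): Tilt in rad of the plywood board (290 mm wide, 12 mm thick, mid-plane through the hinge axis): 0 = flat on its base, grows as the free edge rises; starts 0.42 to 0.75. The stay makes it stiff: it stays where left and takes 10 to 14 N straight down on the thumb pad to lower it with the pawl free. With the pawl in, the teeth let it rise but not sink (by at most 0.09 rad to the next tooth).
- board_edge (a point): Middle of the top face at the board's free edge, 235 mm from the hinge axis.
- pawl (a joint): Turn in rad of the steel pawl: 0 = sprung home, nose in the teeth; 0.28 = thumb pad pressed down to its stop; nose clear of the teeth from about 0.19. It may start above 0 if the nose stands on the slope of a tooth. The pad takes about 3 to 5 N to start, 5 to 7 N to press fully; let go, the pawl snaps back into the teeth. Its pivot rides on the board's right side, 156 mm from the hinge axis, in the board's mid-plane.
- thumb_pad (a point): Centre of the top face of the pawl's thumb pad, a bare steel plate 44 mm (away from the hinge) x 38 x 6 mm at the board's far right corner, y = -168 mm of book_rest. Unpressed: 247 mm out from the hinge along the board, 27 mm above its mid-plane. Fully pressed: 251 mm out, 1 mm above. It travels with the board on an arc about the hinge; board flat and pad pressed, its top is 53 mm above the bench.
- bone_folder: Bystander: ivory-coloured flat bone folder 133 x 20 x 5 mm lying beyond the board's free edge, to the left. Origin: underside.
- paste_jar: Bystander: white jar with steel lid, 62 mm across, 72 mm high, standing to the right of the thumb pad. Origin: centre of underside.
- weight: Bystander: brass weight with a knob, 54 mm across, 60 mm high, standing beyond the board's free edge. Origin: centre of underside.
- thread_reel: Bystander: pale reel of thread, 42 mm across, 48 mm high, left of the rest. Origin: centre of underside.
- paste_brush: Bystander: round paste brush 205 mm long, 34 mm thick, lying left of the rest. Origin: on the bench below its middle.
- awl: Bystander: awl 150 mm long with wooden handle lying at the right of the bench. Origin: on the bench below its middle.

How it is judged (in metres and radians):
On the way, in this order (a step that is already met when the one before it is completed fails the run):
1. the pawl is pressed free of the teeth while the board is still raised (value of joint pawl above 0.2 rad and value of joint board above 0.3 rad and contact force between the fingers and pawl above 1 N), for 0.1 s.
2. the board is pushed down flat (value of joint board below 0.03 rad), for 0.1 s.
At the end, for the whole second after the job is handed in: The board lies flat on its base (tilt under 0.03 rad) and at rest, and the pawl has been let go and has sprung back (under 0.1 rad) (value of joint board below 0.03 rad and value of joint pawl below 0.1 rad and velocity of joint board between -0.05 and 0.05 rad/s); the robot touches nothing.
It fails at once if the board is forced against the engaged pawl (more than 35 N on it with the pawl not pressed) (value of joint pawl below 0.12 rad and contact force between any of the fingers, the arm and board above 35 N).
It fails at once if the board is raised (value of joint board above 0.82 rad or (value of joint board above 0.15 rad and velocity of joint board above 0.4 rad/s)).
It fails at once if a bystander is shifted by more than 20 mm, lifted or carried (distance of any of bone_folder, paste_jar, weight, thread_reel, paste_brush, awl from where it was at the start of the episode above 0.02 m).
It also fails if it takes over 38 s, if anything falls off the work surface, if the arm or the gripper's body presses on something with over 40 N, if the wrist force passes 120 N, or if a joint passes its speed limit or range.

## Working session

There is one attempt and no reset: what is moved stays moved. The work goes in short steps, Python scripts to look and compute and a tool call to move; the robot and the scene stay as the last step left them, time stands still between calls to the robot, and variables do not carry over. Pictures are saved under pics/ and viewed, and the job is handed in when it is done.

Besides the shell and the picture viewer there is one more tool, called after "Emit:" by a JSON object that holds its "fn" and its "kwargs". drive_tool: Moves the arm, as the interface text tells. Its arguments: {"type":"object","properties":{"moves":{"type":"array"},"grip_force":{"type":"number"}},"required":["moves"]}

```bash
mkdir -p pics; ls; cat > h.py <<'E'
import numpy as np, cv2
from rig import r
def grab(n,fn=None):
    f=r.grab_frame(n)
    if fn: cv2.imwrite('pics/'+fn,f['color'][:,:,::-1])
    return f
def ray(f,px,pose=None):
    K=np.array([[f['fx'],0,f['cx']],[0,f['fy'],f['cy']],[0,0,1.]])
    u=cv2.undistortPoints(np.array([[px]],float),K,np.array(f['D'],float)).ravel()
    P=np.array(f['pose'] if pose is None else pose)
    d=P[:3,:3]@np.array([u[0],-u[1],-1.]); return P[:3,3],d/np.linalg.norm(d)
def proj(f,p,pose=None):
    K=np.array([[f['fx'],0,f['cx']],[0,f['fy'],f['cy']],[0,0,1.]])
    P=np.array(f['pose'] if pose is None else pose)
    c=P[:3,:3].T@(np.array(p,float).reshape(-1,3)-P[:3,3]).T
    q=np.array([c[0],-c[1],-c[2]]).T
    return cv2.projectPoints(q,np.zeros(3),np.zeros(3),K,np.array(f['D'],float))[0].reshape(-1,2)
def atz(f,px,z):
    o,d=ray(f,px); return o+d*(z-o[2])/d[2]
E
python3 - <<'E'
from h import *
s=r.sense(); print(s)
for c in ['scene','top']:
    f=grab(c,c+'1.png'); print(c,np.round(f['pose'],3).tolist(),f['fx'])
    for t in ['hinge','board_edge','thumb_pad','book_rest','weight','paste_jar','awl','bone_folder']:
        o=r.spot_point(t,c); print(t,[(np.round(a['at'],1).tolist(),round(a['score'],2)) for a in o[:2]])
E
```

```text
pics
{'clock': 0.0, 'qpos': array([-1.22541224e+00,  3.53656067e-01,  1.63415130e+00,  7.77093011e-06,
        1.15524501e+00, -2.40454432e-03]), 'qvel': array([ 0.00099797, -0.00117573, -0.00051275, -0.00166034, -0.00041205,
        0.00148414]), 'joint_efforts': array([-3.29416391e-03, -6.05260277e+01, -3.42072451e+01, -5.69255960e-06,
        9.44688858e-03, -6.78252991e-05]), 'eef_pos': array([ 212.84184413, -587.10788238,  230.54941481]), 'tcp_rot': array([-3.14013295e+00, -1.06149402e-05,  3.47785486e-01]), 'contact_force': array([-0.38223093, -0.32856891, -0.03351837]), 'wrist_torque': array([0.01950648, 0.02754222, 0.00523747]), 'opening': 0.9991562001631105}
scene [[-0.6, -0.522, 0.606, 1205.579], [0.799, -0.407, 0.442, 446.468], [0.017, 0.75, 0.662, 787.528], [0.0, 0.0, 0.0, 1.0]] 377.15993066658166
hinge [([355.7, 171.3], 0.9)]
board_edge [([332.9, 159.4], 0.74)]
thumb_pad [([280.7, 131.2], 0.66)]
book_rest [([353.7, 183.9], 0.83)]
weight [([284.5, 249.2], 0.79)]
paste_jar [([250.6, 191.5], 0.93)]
awl [([212.8, 164.4], 0.59)]
bone_folder [([349.7, 276.8], 0.59)]
top [[0.021, 0.983, -0.184, 357.432], [-1.0, 0.025, 0.019, -29.786], [0.023, 0.183, 0.983, 1111.805], [0.0, 0.0, 0.0, 1.0]] 400.7341574778469
hinge [([300.7, 279.4], 0.67), ([207.1, 199.8], 0.29)]
board_edge [([288.4, 200.5], 0.75)]
thumb_pad [([364.1, 187.4], 0.93)]
book_rest [([299.8, 274.4], 0.85), ([388.2, 192.0], 0.64)]
weight [([299.9, 154.8], 0.52)]
paste_jar [([387.8, 196.3], 0.72)]
awl [([455.8, 199.5], 0.66)]
bone_folder [([238.5, 160.3], 0.87)]
```

View pics/scene1.png

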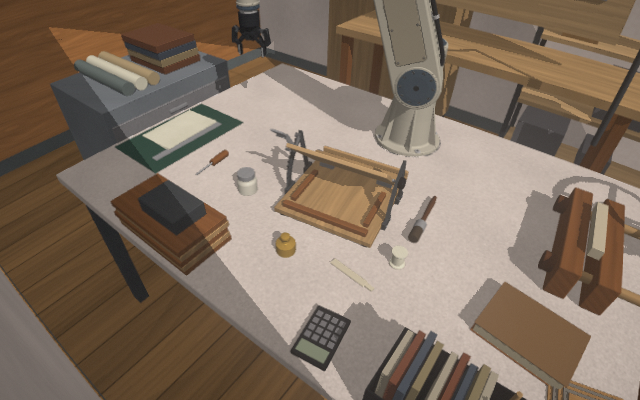

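View pics/top1.png

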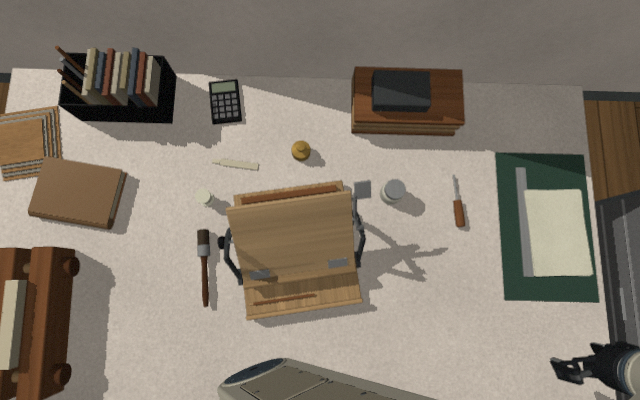

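The scene view shows the board raised, with the pad near (281,131) in front of the quadrant. In the top view the pad is the grey plate at (363,189), about 28 px left of the jar at (391,190). The free edge faces away from the robot. Next I'll fit the rest's pose and tilt.

```bash
cat >> h.py <<'E'
def pts(x,y,yaw,th,pw):
    c,s=np.cos(yaw),np.sin(yaw)
    W=lambda p: np.array([x+c*p[0]-s*p[1], y+s*p[0]+c*p[1], p[2]])
    B=lambda u,v,w: W([u*np.cos(th)-w*np.sin(th), v, 52+u*np.sin(th)+w*np.cos(th)])
    k=pw/0.28
    return dict(book_rest=W([0,0,0]),hinge=W([0,0,52]),board_edge=B(235,0,6),thumb_pad=B(247+4*k,-168,27-26*k),
      c1=B(235,145,6),c2=B(235,-145,6),B=B,W=W)
E
cat > fit.py <<'E'
from h import *
from scipy.optimize import least_squares
F={};obs=[]
for c in ['scene','top']:
    F[c]=grab(c)
    for t in ['hinge','board_edge','thumb_pad','book_rest']:
        o=r.spot_point(t,c)
        if o: obs.append((c,t,np.array(o[0]['at']),o[0]['score']))
def res(p):
    P=pts(*p,0); return np.concatenate([(proj(F[c],P[t])[0]-a)*w for c,t,a,w in obs])
s=least_squares(res,[400,0,0,.6],x_scale=[10,10,.1,.1],loss='soft_l1',f_scale=2)
print(s.x,s.cost)
P=pts(*s.x,0)
for c,t,a,w in obs: print(c,t,a.round(1),(proj(F[c],P[t])[0]-a).round(1))
print('pad',P['thumb_pad'],'edge',P['board_edge'])
for t in ['paste_jar','weight','awl','bone_folder','thread_reel','paste_brush']:
    for c in F:
        o=r.spot_point(t,c)
        if o: print(t,c,atz(F[c],o[0]['at'],0).round(0))
for c in F:
    im=cv2.resize(F[c]['color'][:,:,::-1],None,fx=3,fy=3,interpolation=cv2.INTER_CUBIC)
    B=P['B'];q=[]
    def line(a,col):
        z=np.array([proj(F[c],x)[0] for x in a])*3+1; cv2.polylines(im,[z.astype(int)],True,col,1)
    line([B(0,145,6),B(0,-145,6),B(235,-145,6),B(235,145,6)],(0,0,255))
    line([B(225,-149,27),B(225,-187,27),B(269,-187,27),B(269,-149,27)],(255,0,0))
    W=P['W']; 
    line([W([157*np.cos(a),-160,52+157*np.sin(a)]) for a in np.linspace(0,1.15,12)],(0,255,0))
    u,v=(proj(F[c],B(140,-40,0))[0]*3).astype(int)
    cv2.imwrite(f'pics/fit_{c}.png',im[max(0,v-270):v+270,max(0,u-350):u+350])
E
python3 fit.py
```

```text
[ 3.64177245e+02 -8.77862528e+00  1.32562396e-01  7.06757113e-01] 109.59838303270173
scene hinge [356.  171.7] [-0.5 -0.1]
scene board_edge [333.6 159.9] [-1.  -0.4]
scene thumb_pad [278.8 130.1] [0.2 3. ]
scene book_rest [355.6 182.8] [-1.5  1.4]
top hinge [287.9 199.7] [10.2 75.3]
top board_edge [289.6 197.5] [-0.7  0.1]
top thumb_pad [364.3 184.7] [-1.3  5. ]
top book_rest [299.5 278.6] [-1.  -3.5]
pad [ 555.19188842 -152.79489426  232.92738942] edge [537.45812765  14.32740838 209.16503076]
paste_jar scene [ 590. -263.    0.]
paste_jar top [ 590. -259.    0.]
weight scene [706. -11.  -0.]
weight top [712.  -2.   0.]
awl scene [ 581. -445.    0.]
awl top [ 582. -454.    0.]
bone_folder scene [681. 182.   0.]
bone_folder top [676. 180.   0.]
thread_reel scene [565. 257.   0.]
thread_reel top [572. 254.   0.]
paste_brush scene [377. 237.   0.]
paste_brush top [375. 246.   0.]
```

View pics/fit_scene.png

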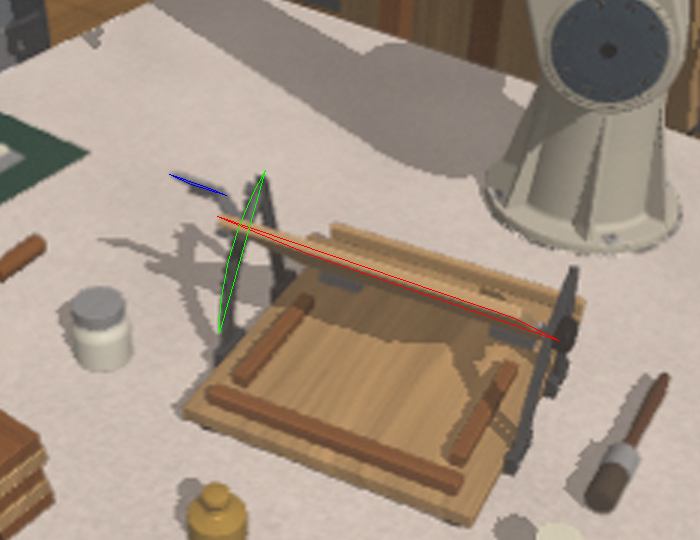

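View pics/fit_top.png

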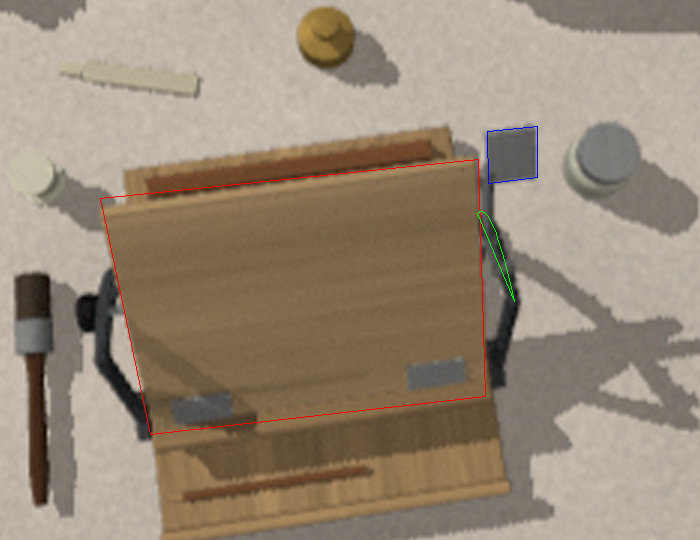

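Both overlays match to a few pixels. I'll refine the fit with the base corners and pad corners read from the top crop.

```bash
cat > fit2.py <<'E'
from h import *
from scipy.optimize import least_squares
F={c:grab(c) for c in ['scene','top']}
P0=pts(364.177,-8.7786,.13256,.70676,0)
off={}
for c in F:
    u,v=(proj(F[c],P0['B'](140,-40,0))[0]*3).astype(int); off[c]=(max(0,u-350),max(0,v-270))
px=lambda c,a:(np.array(a)+off[c]-1)/3
base=[('top',(125,172),1,1),('top',(450,127),1,-1),('top',(163,528),0,1),('top',(509,484),0,-1),
 ('scene',(184,408),1,-1),('scene',(468,518),1,1)]
pad=[('top',(512,154))]
tp=[('top',(364.2,186)),('scene',(279.5,130.6))]
be=[('top',(289,199)),('scene',(333.2,159.6))]
corn=[('top',(478,160),-145),('scene',(218,216),-145)]
def parts(p):
    P=pts(*p[:4],p[5]);W=P['W'];o=[]
    for c,a,i,j in base: o.append((c,px(c,a),W([p[4]+335*i,152*j,30])))
    o.append(('top',px('top',(512,154)),P['thumb_pad']))
    o.append(('scene',px('scene',(205,187)),P['thumb_pad']))
    for c,a in be: o.append((c,np.array(a),P['board_edge']))
    for c,a,y in corn: o.append((c,px(c,a),P['B'](235,y,6)))
    o.append(('scene',np.array([355.8,171.5]),P['hinge']))
    return o
def res(p): return np.concatenate([proj(F[c],w)[0]-a for c,a,w in parts(p)]+[[(p[5])*10]])
s=least_squares(res,[364,-9,.13,.7,-90,0.02],x_scale=[10,10,.1,.1,10,.1],loss='soft_l1',f_scale=1)
print(s.x.round(3),s.cost)
for c,a,w in parts(s.x): print(c,a.round(1),(proj(F[c],w)[0]-a).round(1))
P=pts(*s.x[:4],s.x[5]); print(P['thumb_pad'],P['hinge'])
# pure triangulation of pad
o1,d1=ray(F['top'],px('top',(512,154)));o2,d2=ray(F['scene'],px('scene',(205,187)))
A=np.c_[d1,-d2];t=np.linalg.lstsq(A,o2-o1,rcond=None)[0];print('tri',o1+d1*t[0],o2+d2*t[1])
im=cv2.resize(F['scene']['color'][100:200,230:360,::-1],None,fx=6,fy=6,interpolation=cv2.INTER_CUBIC);cv2.imwrite('pics/padscene.png',im)
E
python3 fit2.py
```

```text
[ 3.60428e+02 -1.31480e+01  1.59000e-01  7.03000e-01 -8.59120e+01
 -4.00000e-03] 11.344241738767996
top [233.7 195.3] [-0.5 -2.4]
top [342.  180.3] [ 0.4 -1.6]
top [246.3 314. ] [-0.3  4.1]
top [361.7 299.3] [-0.2  2.1]
scene [274.3 207.3] [-1.6 -0.6]
scene [369. 244.] [0.7 0.6]
top [362.7 189.3] [-0.   0.2]
scene [281.3 133.7] [-2.2 -0.2]
top [289 199] [-0.2  0.3]
scene [333.2 159.6] [ 0.3 -0.5]
top [351.3 191.3] [-0.3 -0.3]
scene [285.7 143.3] [0.1 0.6]
scene [355.8 171.5] [-0.9 -1. ]
[ 555.60741214 -152.07543002  232.43942876] [360.42757414 -13.14834997  52.        ]
tri [ 555.76193487 -151.9881083   233.56208155] [ 552.4070889  -146.92700805  232.10024921]
```

View pics/padscene.png

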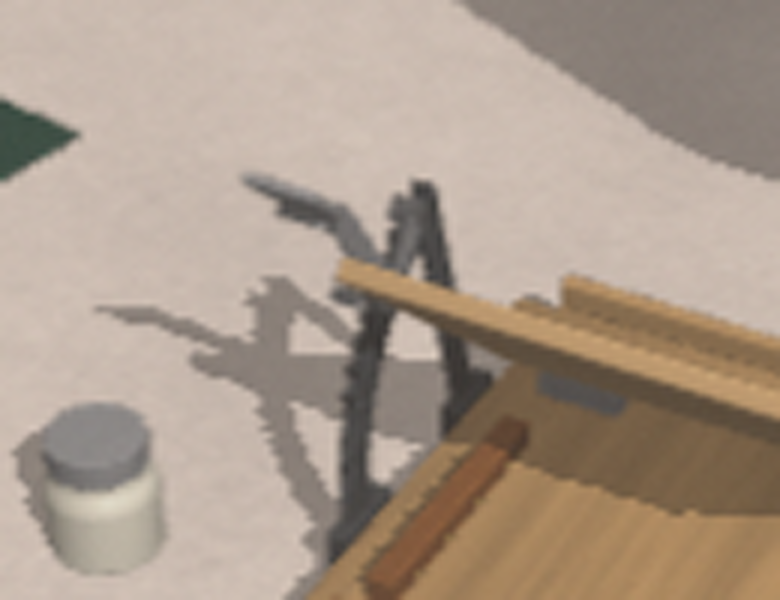

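The pad's outer end is at zoom pixel (245,175) and its inner end at (340,210), so its centre is about (278.7,132). That agrees with the refined fit: pad (555.6,-152,232), tilt 0.703, yaw 0.159. I'll move the shut fingers above it.

Emit:
{"fn": "drive_tool", "kwargs": {"moves": [[1, [0, 0, -4], 0], [1, [4.6, -2.9, -6], 0], [1, [9.3, -5.8, -6], 2], [1, [14, -8.8, -6], 4], [1, [18.6, -11.7, -6], 6], [1, [23.2, -14.6, -6], 8], [1, [27.9, -17.5, -6], 10.8], [1, [32.5, -20.5, -6], 10.8], [1, [37.2, -23.4, -6], 10.8], [1, [41.8, -26.3, -6], 10.8], [1, [46.5, -29.2, -6], 10.8], [1, [46.5, -29.2, -6], 10.8]], "grip_force": 40}}

```text
clock: 3.6
eef_pos: [552.5, -151.7, 291.2]
tcp_rot: [-3.141, -0.001, 0.163]
contact_force: [-0.5, -0.0, -0.7]
opening: -0.0
```

```bash
cat > look.py <<'E'
import sys
from h import *
n=sys.argv[1]; s=r.sense(); print(s['eef_pos'].round(1),s['tcp_rot'].round(3),s['contact_force'].round(1),s['clock'])
f=grab('scene');a=cv2.resize(f['color'][90:220,230:390,::-1],None,fx=4,fy=4,interpolation=cv2.INTER_CUBIC)
g=grab('top');b=cv2.resize(g['color'][120:320,210:430,::-1],None,fx=2.6,fy=2.6,interpolation=cv2.INTER_CUBIC)
w=grab('wrist')
cv2.imwrite(f'pics/{n}_s.png',a);cv2.imwrite(f'pics/{n}_w.png',w['color'][:,:,::-1]);cv2.imwrite(f'pics/{n}_t.png',b)
print('tcp px scene crop',((proj(f,s['eef_pos'])[0]-[230,90])*4).round(0))
for c in ['scene','top','wrist']:
    print(c,[(o['at'],round(o['score'],2)) for o in r.spot_point('thumb_pad',c)[:2]])
E
python3 look.py a
```

```text
[ 552.5 -151.7  291.2] [-3.141e+00 -1.000e-03  1.630e-01] [-0.5 -0.  -0.7] 3.6
tcp px scene crop [196.  96.]
scene [([424.9, 219.5], 0.7), ([278.9, 130.2], 0.44)]
top [([366.9, 188.1], 0.47)]
wrist [([317.9, 213.6], 0.81), ([202.0, 281.2], 0.23)]
```

View pics/a_s.png

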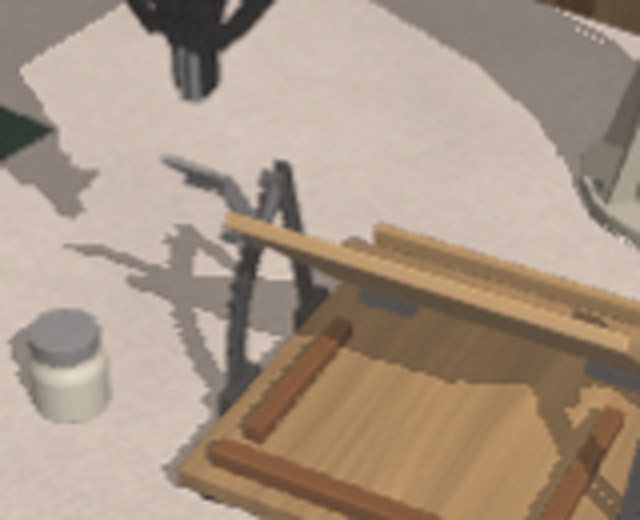

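View pics/a_w.png

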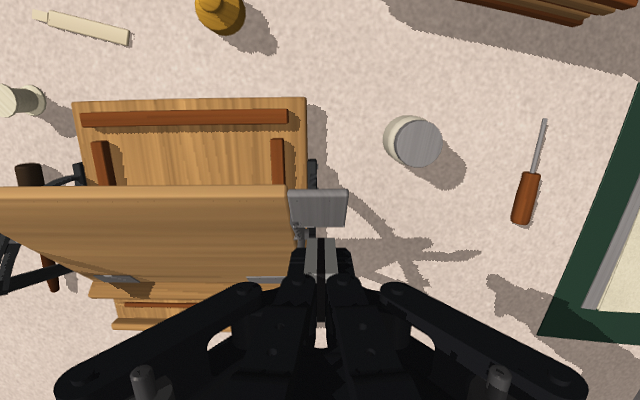

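The scene crop shows the fingertips at (196,96), above the pad at about (195,172). In the wrist picture the pad spans (288..348, 188..227) and the board edge lies level, so the yaw is right. I'll check the lateral offset with the wrist ray.

```bash
python3 - <<'E'
from h import *
from scipy.spatial.transform import Rotation as R
s=r.sense();w=grab('wrist')
T=np.eye(4);T[:3,:3]=R.from_euler('xyz',s['tcp_rot']).as_matrix();T[:3,3]=s['eef_pos'];w['pose']=T@w['hand_eye']
for px,z in [((318,207),232.4),((288,190),241),((348,190),241),((349,227),222),((290,227),222),((297,97),30),((290,187),209)]:
    p=atz(w,px,z);d=p-[360.4,-13.1,0];c,sn=np.cos(.159),np.sin(.159);print(p.round(1),'rest',round(c*d[0]+sn*d[1],1),round(-sn*d[0]+c*d[1],1))
E
```

```text
[ 555.6 -152.7  232.4] rest 170.6 -168.8
[ 566.7 -131.7  241. ] rest 184.9 -149.8
[ 572.7 -169.4  241. ] rest 184.8 -187.9
[ 540.7 -177.7  222. ] rest 151.9 -191.1
[ 533.9 -135.5  222. ] rest 152.0 -148.3
[ 626.2 -113.9   30. ] rest 246.5 -141.6
[ 560.1 -130.9  209. ] rest 178.5 -147.9
```

The wrist ray puts the pad at (555.6,-152.7), which agrees with the fit. Next I press it, following the pawl's arc: out 18 mm and down to about z = 218.

Emit:
{"fn": "drive_tool", "kwargs": {"moves": [[1, [0, 0, 2.5], 0], [1, [0, 0, 4.6], 0], [1, [0, 0, 5.0], 0], [1, [0.3, 0, 5.4], 0], [1, [0.6, 0, 5.8], 0], [1, [0.9, 0, 6.2], 0], [1, [1.2, 0, 6.6], 0], [1, [1.5, 0, 7.0], 0], [1, [1.8, 0, 7.4], 0], [1, [1.8, 0, 7.4], 0]]}}

```text
clock: 5.2
eef_pos: [569.4, -152.8, 218.4]
tcp_rot: [3.14, -0.003, 0.158]
contact_force: [-0.0, 0.7, 7.3]
opening: 0.001
```

```bash
python3 look.py b
```

```text
[ 569.4 -152.8  218.4] [ 3.14e+00 -3.00e-03  1.58e-01] [-0.   0.7  7.3] 5.2
tcp px scene crop [183. 199.]
scene [([277.4, 138.5], 0.66)]
top [([361.2, 180.8], 0.51), ([300.0, 277.8], 0.48)]
wrist [([312.3, 242.8], 0.6)]
```

View pics/b_s.png

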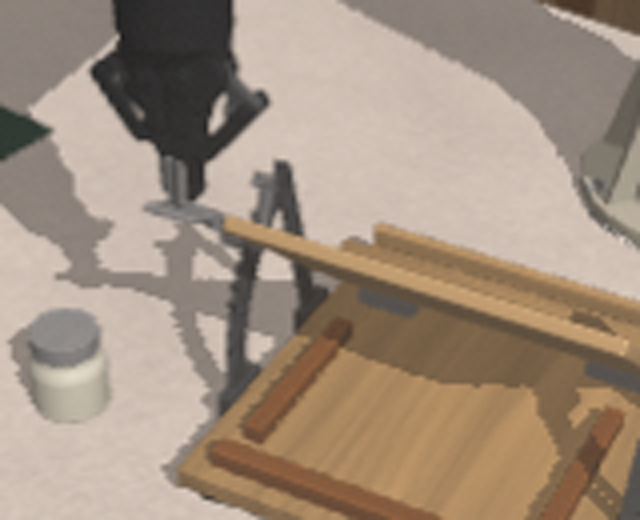

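View pics/b_w.png

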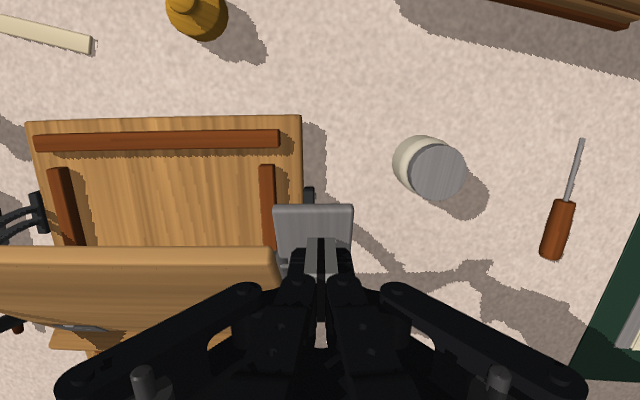

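The pad went down with 7.3 N at z = 218.4 and the board has not moved. In the scene crop, board corner (228,220) is unchanged and the pad is tipped down at (185,212). Now I follow the board's arc down, keeping the pad pressed.

Emit:
{"fn": "drive_tool", "kwargs": {"moves": [[1, [0.1, -0.1, 0.2], 0], [1, [0.1, -0.2, 0.4], 0], [1, [0.5, -0.2, 0.8], 0], [1, [0.9, -0.2, 1.3], 0], [1, [1.3, -0.2, 1.8], 0], [1, [1.8, -0.2, 2.4], 0], [1, [2.5, -0.2, 3.4], 0], [1, [3.3, -0.2, 4.5], 0], [1, [3.9, -0.2, 5.7], 0], [1, [4.6, -0.2, 6.9], 0], [1, [4.6, -0.2, 6.9], 0]]}}

```text
clock: 6.88
eef_pos: [614.4, -143.9, 148.7]
tcp_rot: [3.14, -0.001, 0.158]
contact_force: [-2.5, -1.3, 3.1]
opening: -0.003
```

```bash
python3 look.py c
```

```text
[ 614.4 -143.9  148.7] [ 3.14e+00 -1.00e-03  1.58e-01] [-2.5 -1.3  3.1] 6.875
tcp px scene crop [155. 317.]
scene [([269.3, 171.3], 0.62)]
top []
wrist [([316.5, 246.3], 0.67)]
```

View pics/c_s.png

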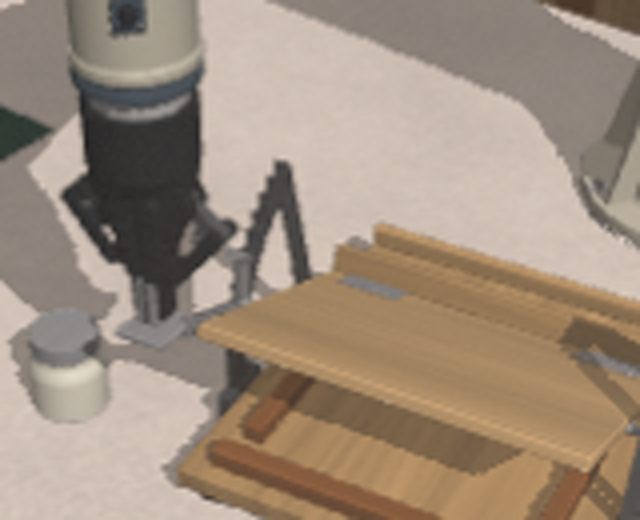

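View pics/c_w.png

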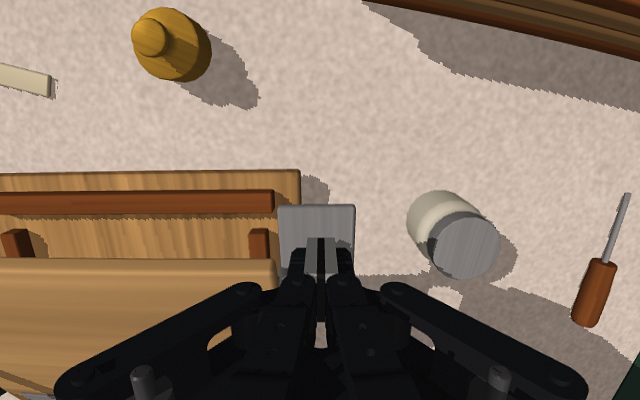

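The board has followed to about 0.39 rad. The pad is still under the fingertip (scene crop (155,325)) and the pawl arm is clear of the quadrant. I'll continue down to flat.

Emit:
{"fn": "drive_tool", "kwargs": {"moves": [[1, [0.1, 0, 0.4], 0], [1, [0.2, 0, 0.7], 0], [1, [0.5, 0, 1.3], 0], [1, [0.8, 0, 1.9], 0], [1, [1.1, 0, 2.6], 0], [1, [1.5, 0, 3.6], 0], [1, [1.9, 0, 4.7], 0], [1, [2.2, 0, 5.9], 0], [1, [2.5, 0, 7.1], 0], [1, [2.6, 0, 8.3], 0], [1, [2.7, 0, 9.3], 0], [1, [2.7, 0, 9.6], 0]]}}

```text
clock: 8.68
eef_pos: [641.6, -139.3, 53.8]
tcp_rot: [3.141, -0.003, 0.158]
contact_force: [-2.6, -0.8, 8.9]
opening: -0.002
```

```bash
python3 look.py d
```

```text
[ 641.6 -139.3   53.8] [ 3.141e+00 -3.000e-03  1.580e-01] [-2.6 -0.8  8.9] 8.675
tcp px scene crop [143. 442.]
scene [([266.3, 202.6], 0.6), ([394.9, 261.0], 0.51)]
top []
wrist []
```

View pics/d_s.png

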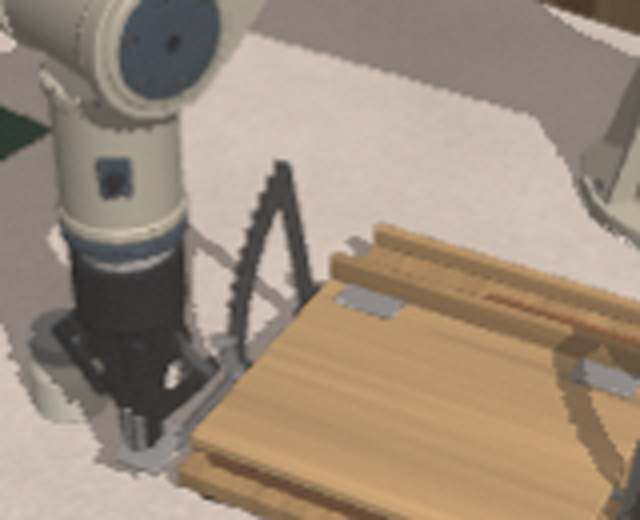

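View pics/d_w.png

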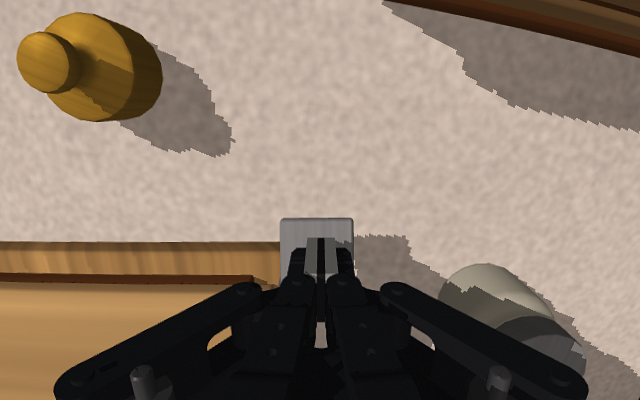

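The board looks nearly flat, with only 8.9 N at the tip. I'll press a few millimetres more until it clearly seats.

Emit:
{"fn": "drive_tool", "kwargs": {"moves": [[1, [0, 0, 0.2], 0], [1, [0, 0, 0.4], 0], [1, [0, 0, 0.5], 0], [1, [0, 0, 0.5], 0]]}}

```text
clock: 9.48
eef_pos: [642.0, -139.3, 51.7]
tcp_rot: [3.14, -0.004, 0.158]
contact_force: [-9.6, 1.2, 28.2]
opening: -0.0
```

The force is now 28 N, above the stay's 10–14 N, with hardly any travel, so the board is seated on its base. I'll lift straight off.

Emit:
{"fn": "drive_tool", "kwargs": {"moves": [[1, [0, 0, -0.5], 0], [1, [0, 0, -1.2], 0], [1, [0, 0, -2.0], 0], [1, [0, 0, -3.0], 0], [1, [0, 0, -4.5], 0], [1, [0, 0, -7], 0], [1, [0, 0, -10], 0], [1, [0, 0, -14], 0], [1, [0, 0, -18], 0], [1, [0, 0, -22], 0], [1, [0, 0, -22], 0]]}}

```text
clock: 10.85
eef_pos: [643.0, -139.5, 276.4]
tcp_rot: [3.138, -0.011, 0.158]
contact_force: [-0.4, 0.6, -0.8]
opening: 0.003
```

```bash
python3 look.py e; python3 - <<'E'
from h import *
f=grab('scene')
for pw in (0,.28):
  for t in (0,.03,.06):
    P=pts(360.4,-13.1,.159,t,pw); print(pw,t,'edge corners/pad in crop',[((proj(f,P[k])[0]-[230,90])*4).round(0).tolist() for k in ('c1','c2','thumb_pad')])
E
```

```text
[ 643.  -139.5  276.4] [ 3.138 -0.011  0.158] [-0.4  0.6 -0.8] 10.85
tcp px scene crop [116. 179.]
scene [([265.2, 193.0], 0.75), ([321.9, 215.0], 0.53)]
top []
wrist [([318.8, 179.2], 0.73)]
0 0 edge corners/pad in crop [[562.0, 572.0], [188.0, 430.0], [150.0, 408.0]]
0 0.03 edge corners/pad in crop [[563.0, 565.0], [187.0, 423.0], [150.0, 399.0]]
0 0.06 edge corners/pad in crop [[565.0, 557.0], [187.0, 415.0], [150.0, 390.0]]
0.28 0 edge corners/pad in crop [[562.0, 572.0], [188.0, 430.0], [149.0, 438.0]]
0.28 0.03 edge corners/pad in crop [[563.0, 565.0], [187.0, 423.0], [149.0, 430.0]]
0.28 0.06 edge corners/pad in crop [[565.0, 557.0], [187.0, 415.0], [148.0, 422.0]]
```

View pics/e_s.png

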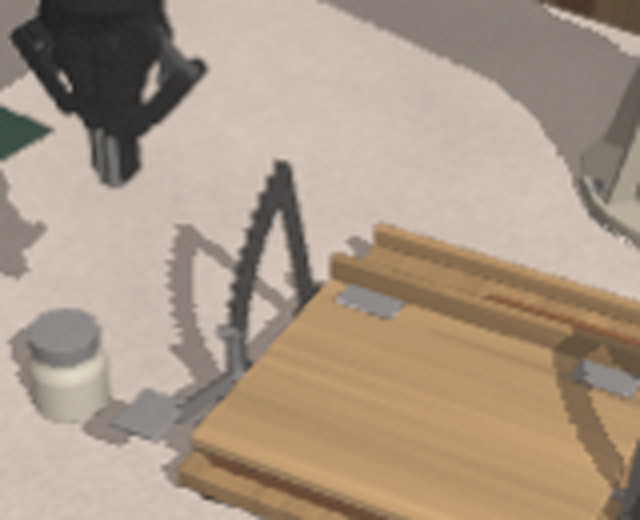

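View pics/e_w.png

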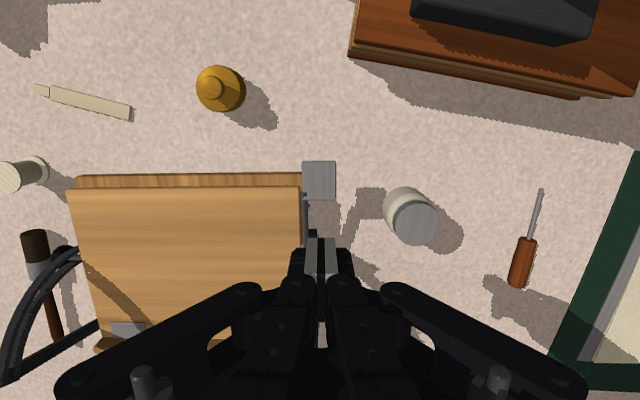

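The scene crop shows the board's near corner at about (194,437); the model predicts (188,430) when flat and (187,423) at 0.03 rad. The pad has sprung back up to (150,412), against a prediction of (150,408) for pawl 0 and (149,438) if still pressed. The hand is clear and the bystanders look undisturbed.

```bash
python3 - <<'E'
from h import *
f=grab('top')
for t in ['paste_jar','weight','bone_folder','awl']:
    o=r.spot_point(t,'top'); print(t,[atz(f,a['at'],0).round(0)[:2] for a in o[:1]])
s=r.sense();print(abs(s['qvel']).max(),s['contact_force'].round(1),s['clock']);print(r.sign_off())
E
```

```text
paste_jar []
weight [array([716.,  -5.])]
bone_folder [array([680., 182.])]
awl [array([ 576., -449.])]
0.0031233702679178445 [ 0.1  0.1 -0.4] 11.45
the job is handed in; nothing more can be done
None
```

The book rest's board now lies flat with the pawl sprung back. I handed the job in at 11.45 s; the interface gives no verdict, so the result below rests on my own checks.

- **What I did:** I pressed the thumb pad down with the shut fingertips; it took about 7 N and the board stayed raised. I kept it pressed while following the board's arc from about 0.70 rad down to its base. The board seated at 28 N, and I then lifted straight off.
- **Board and pawl:** In the last scene picture the board's near corner is within about 9 px (enlarged crop) of where it should be when flat, on the lower side. The pad is at its sprung-back height.
- **Hand clear:** The arm was at rest about 220 mm above the pad, with no contact force.
- **Bystanders:** The weight, bone folder and awl read within about 8 mm of where they started, which is the scatter of the detector.

**Not fully confirmed:**
- The detector missed the paste jar in the last top view, but in the scene picture it stands exactly where it was.
- I did not re-measure the thread reel and paste brush. The hand never went near them.
- Midway down the tip force dipped to about 4 N, so the pawl may not have been fully pressed at that moment. The board kept moving freely.

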